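Clear and pop the spring lid of the bakery bench bin

ROBOT

A 6-joint arm with a two-finger parallel gripper is mounted at the origin on the work surface. World frame = base frame: x ahead of the robot, y to its left, z up, the work surface at z = 0. Lengths are in m, angles in rad, forces in N, time in s.
With the tool pointing down it reaches from about 0.3 to 0.875 m from the base axis. Payload 6.4 kg.
Tool frame: the origin (TCP) lies at the very end of the fingers, on their centre line; the grasp point (between the pads) lies 19 mm behind it; z points along the fingers, x is the direction in which the jaws open and shut, and the axes are right-handed (so a half turn about z gives the same grasp; the last joint's range is limited). The gripper opens to 85 mm and grips with 20 to 120 N. Pads are 22 mm wide; open, the fingers measure 114 mm over their backs; the gripper's body (76 mm by 85 mm) begins 54 mm behind the grasp point. The pads swing forward as they close: fully open they stand 13 mm farther back than shut.
Start: joints at [1.033, 0.181, 1.607, -0, 1.354, -0.206], TCP at [0.187, 0.544, 0.198] pointing down, gripper open.
Joint ranges: [-2.99, 2.99], [-0.89, 2.07], [0.3, 2.58], [-1.14, 4.28], [0, 2.63], [-3.12, 3.12]. Speed limits (rad/s): [2.57, 2.57, 3.01, 3.14, 3.14, 3.14].

INTERFACE

Orientations are given as a unit quaternion [x, y, z, w].
In Python, from bench import * gives the robot as it stands.
- The arm moves only by the tool play_rows, never from a script. Its argument "series" is a list of rows, each an object of numbers: "hand": the gripper command: -1 is fully open, 1 is shut, values between are in proportion; "dx", "dy", "dz": the shift along the tool's x, y, z normalised to -1 to 1, where 1 is 0.5 m; "ax", "ay", "az": the turn, a rotation vector about the tool's x, y, z normalised to -1 to 1, where 1 is 45 degrees. A call has 1 to 8 rows; each row shifts and turns the pose as measured when the row begins, along the tool's axes as they then stand; what a row does not reach is not made up. A row lasts 1/8 s, in which the tool goes at most 62.5 mm and 10.7 degrees, less where a joint would pass 70% of its speed; a pose out of reach is approached as far as the arm can. A call with a number of a shift or a turn outside -1 to 1 is refused whole. A call with a gripper value outside its range is refused whole. The fingers move at their own pace and stop on an object; "newtons" is the grip in N (left out, the last holds). Time passes only in rows, so rows that do not move let the fingers close. It gives the time, the measured TCP pose, the force and the opening at its end, in the units of the state.
- get_state(): the state, without advancing time (a new reading comes with each control period).
- camera(name): name is "scene" or "top" or "wrist"; returns (picture, depth): 420x560x3 uint8, red, green, blue; 420x560 float32, m along the optical axis (not along the pixel's ray), 0 where there is no reading.
- camera_params(name): a dict with "intrinsics" (3x3 intrinsics, pixels), "distortion" ([k1, k2, p1, p2, k3] as OpenCV has them; the pictures are not rectified), "rvec" (rotation vector, rad) and "tvec" (3), from world to camera coordinates, as OpenCV has them; the wrist camera has in their place "mount" (4x4, takes a point from camera to tool coordinates, whose origin is the TCP and whose axes are the tool frame's). Camera axes: x right, y down, z forward; pixel columns grow to the right and rows downward; lengths in m; the calibration is good to about 2 mm. A picture is of the moment at which its call begins: read the wrist's pose just before it. camera_params takes no time and is no camera call.
- close_job(): hands the job in, once; it reports no verdict.
The state is a dict: "time": time; "joint_positions": joint angles; "qvel": joint speeds; "tau": joint torques, N m; "eef_pos": TCP position; "eef_rot": TCP orientation; "force": force on the tool from outside, world axes, zero at the start; "ft_torque": the same for the moment, N m; "width": finger opening in m.
Only numpy, scipy, OpenCV 4.12 (cv2) and the standard library are available. Lean on these libraries where they do the work, as an engineer would, in place of code of your own. Each camera call takes 0.05 s, during which the arm holds its last target.

TASK

Open the bench bin that has the glass strip in its lid. First push the stack of tart tins off that lid sideways, sliding it (never lifting it) until it stands wholly on the bin's fixed ledge beside the lid; then press the front of the lid down with a fingertip so that its touch catch lets go, and take the finger away so that the lid springs ajar. Leave the other bin shut and everything else where it is.

Things in the scene. Friction and masses are not known exactly. Their poses are not given: they have to be found in the camera images.
- bin: Fixed steel bench bin with a glass strip window in its lid; the one to open, 200 (x) by 320 mm (y). Origin: centre of its underside; x points to its hinge side (away from the robot at yaw 0), y to its left, z up. Spring lid: y -10 to +160 mm, from the front edge x = -100 to the hinge at x = +66, 8 mm thick, top at z = 120. Fixed ledge on its right: y -160 to -14 mm, top at z = 119, with an outer lip.
- bin_lid (a joint): Angle (rad) of the lid with the glass strip: 0 shut and flush, positive open, 0.45 ajar. Touch latch: pressed in to about -0.03 the catch trips; when the finger is taken away upward, the spring swings the front edge up about 72 mm in about a second, where it stays; it does not latch again.
- bin_press (a point): The place to press on the glass-strip lid: on its top face, 20 mm behind the middle of its front edge. It moves with the lid. Pressing here takes about 2 to 4 N over about 4 mm of travel to trip the catch; then the lid meets a firm stop.
- bin_ledge (a point): Centre of the top face of the fixed ledge of the bin with the glass strip: where the tins should go. The ledge is 146 mm wide (y of the bin), 1 mm lower than the lid, and ends on the outer right in an upright lip 8 mm thick (inner face at y = -152 mm of the bin) that stands 18 mm above it.
- tins_center (a point): Centre (15 mm above its base) of a stack of nested round tart tins, one rigid piece: 80 mm across at the top, 72 mm at the base, 30 mm tall, about 0.15 kg, standing loose and upright on the glass-strip lid. z points up. If the lid is released under it, the tins are thrown off.
- plain: Fixed steel bench bin of the same form with a plain lid without glass; stays shut, 200 (x) by 320 mm (y). Origin: centre of its underside; x points to its hinge side (away from the robot at yaw 0), y to its left, z up. Spring lid: y -10 to +160 mm, from the front edge x = -100 to the hinge at x = +66, 8 mm thick, top at z = 120. Fixed ledge on its right: y -160 to -14 mm, top at z = 119, with an outer lip.
- plain_lid (a joint): Angle (rad) of the plain lid: 0 shut and flush, positive open, 0.45 ajar. Touch latch: pressed in to about -0.03 the catch trips; when the finger is taken away upward, the spring swings the front edge up about 72 mm in about a second, where it stays; it does not latch again.
- shaker: steel shaker jar, 44 mm across and 75 mm tall, standing on the plain bin's ledge; bystander, origin under its base
- bowl: steel mixing bowl, 130 mm across and 60 mm tall, on the table; bystander
- brush: pastry brush 200 mm long lying on the table; bystander
- mug: white mug, 76 mm across and 85 mm tall, on the table; bystander
- jam: amber glass jar, 70 mm across and 90 mm tall, on the table; bystander
- tartcase: single small tart case, 72 mm across and 20 mm tall, on the table; bystander
Mind the look-alikes: they are no part of the job. Of the things that look like the part that bears tins_center, the smaller one is meant.

How it is judged:
On the way, in this order (a step that is already met when the one before it is completed fails the run):
1. the tins stand wholly on the ledge, off the lid, which is still shut (y of tins_center in the frame of bin between -0.125 and -0.051 m and x of tins_center in the frame of bin between -0.1 and 0.1 m and z of tins_center in the frame of bin between 0.128 and 0.14 m and angle between tins_center's own z axis and vertical below 0.08 rad and value of joint bin_lid below 0.03 rad), for 0.2 s.
2. the front of the lid is pressed in by a finger (value of joint bin_lid below -0.012 rad and contact force between the fingers and bin above 0.5 N), for 0.02 s.
3. the lid has sprung ajar (value of joint bin_lid above 0.35 rad), for 0.2 s.
At the end, for the whole second after the job is handed in: The glass-strip lid stands ajar (over 0.35 rad), the plain lid is shut (under 0.03 rad), and the tins stand upright (within 0.08 rad) on the ledge of the glass-strip bin, wholly off the lid (centre 51 mm or more right of the bin's middle line) (value of joint bin_lid above 0.35 rad and value of joint plain_lid below 0.03 rad and y of tins_center in the frame of bin between -0.125 and -0.051 m and x of tins_center in the frame of bin between -0.1 and 0.1 m and z of tins_center in the frame of bin between 0.128 and 0.14 m and angle between tins_center's own z axis and vertical below 0.08 rad); the robot touches nothing.
It fails at once if the tins are lifted more than 12 mm (z of tins_center in the frame of bin above 0.147 m).
It fails at once if the tins fall off the bin or tip over (z of tins_center in the frame of bin below 0.115 m or angle between tins_center's own z axis and vertical above 0.5 rad).
It fails at once if the other bin's lid is released (value of joint plain_lid above 0.1 rad).
It fails at once if a bystander is moved by more than 30 mm (distance of any of shaker, bowl, brush, mug, jam, tartcase from where it was at the start of the episode above 0.03 m).
It also fails if it takes over 48 s, if anything falls off the work surface, if the arm or the gripper's body presses on something with over 40 N, if the wrist force passes 120 N, or if a joint passes its speed limit or range.

## Working session

There is one attempt and no reset: what is moved stays moved. The work goes in short steps, Python scripts to look and compute and a tool call to move; the robot and the scene stay as the last step left them, time stands still between calls to the robot, and variables do not carry over. Pictures are saved under pics/ and viewed, and the job is handed in when it is done.

Besides the shell and the picture viewer there is one more tool, called after "Emit:" as name(argument=value, ...) on one line, values as JSON. play_rows: Moves the arm, as the interface text tells. Scaled input: -1 to 1 covers 0.5 m each way for a shift and 45 degrees each way for a turn. Its arguments: {"type":"object","properties":{"series":{"type":"array","items":{"type":"object","properties":{"hand":{"type":"number"},"dx":{"type":"number"},"dy":{"type":"number"},"dz":{"type":"number"},"ax":{"type":"number"},"ay":{"type":"number"},"az":{"type":"number"}}}},"newtons":{"type":"number"}},"required":["series"]}

```bash
mkdir -p pics; ls; python3 - <<'E'
from bench import *
import cv2
print(get_state())
for n in ["scene","top","wrist"]:
    p,d=camera(n); cv2.imwrite(f"pics/{n}0.png",p[:,:,::-1]); import numpy as np; np.save(f"{n}0.npy",d)
    print(n,camera_params(n))
E
```

```text
pics
{'time': 0.0, 'joint_positions': array([ 1.03274054e+00,  1.81567894e-01,  1.60802091e+00, -1.46739697e-05,
        1.35379161e+00, -2.06303360e-01]), 'qvel': array([-0.00108995,  0.00088602, -0.00090837, -0.00053554,  0.00108706,
        0.00034982]), 'tau': array([-1.40610660e-03, -4.44876337e+01, -3.51336730e+01, -7.48492330e-04,
        9.13632161e-03, -8.46007083e-06]), 'eef_pos': array([0.18694397, 0.54310763, 0.19666287]), 'eef_rot': array([ 8.14154880e-01,  5.80647081e-01, -8.15771295e-04,  3.65507506e-04]), 'force': array([-0.52663136, -0.48553413,  0.02274296]), 'ft_torque': array([0.05261856, 0.02203309, 0.00673817]), 'width': 0.08529376735147269}
scene {'intrinsics': array([[410.35023392,   0.        , 277.86113388],
       [  0.        , 410.35023392, 213.32243366],
       [  0.        ,   0.        ,   1.        ]]), 'distortion': array([-0.08787173,  0.        ,  0.        ,  0.        ,  0.        ]), 'rvec': array([ 2.3394745 ,  0.79722569, -0.31148688]), 'tvec': array([-0.42960735, -0.20377153,  1.67729478])}
top {'intrinsics': array([[443.83407526,   0.       
[... 231 characters left out ...]
, -2.17990948,  0.12941705]), 'tvec': array([-0.02208435,  0.56171815,  1.36859062])}
wrist {'intrinsics': array([[330.71175343,   0.        , 283.25819007],
       [  0.        , 330.71175343, 210.08864791],
       [  0.        ,   0.        ,   1.        ]]), 'distortion': array([-0.08192766,  0.        ,  0.        ,  0.        ,  0.        ]), 'mount': array([[ 9.99999837e-01, -8.18618220e-05, -5.64358473e-04,
        -2.81013815e-04],
       [ 2.53924543e-04,  9.50039771e-01,  3.12128769e-01,
        -7.94799790e-02],
       [ 5.10611564e-04, -3.12128861e-01,  9.50039638e-01,
        -1.76580914e-01],
       [ 0.00000000e+00,  0.00000000e+00,  0.00000000e+00,
         1.00000000e+00]])}
```

View pics/scene0.png

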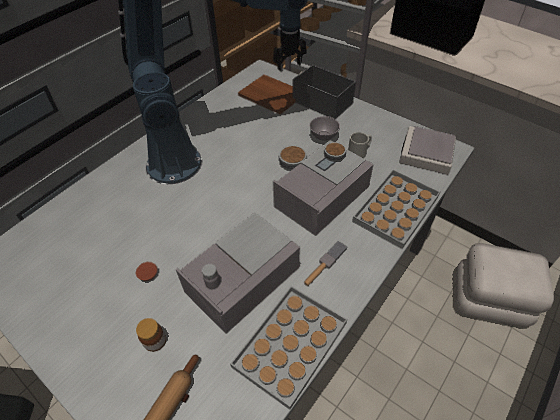

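View pics/top0.png

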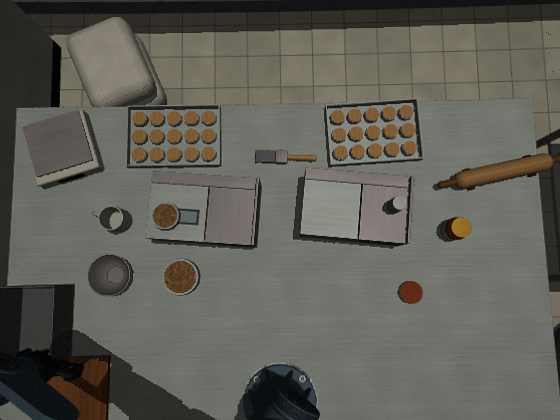

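View pics/wrist0.png

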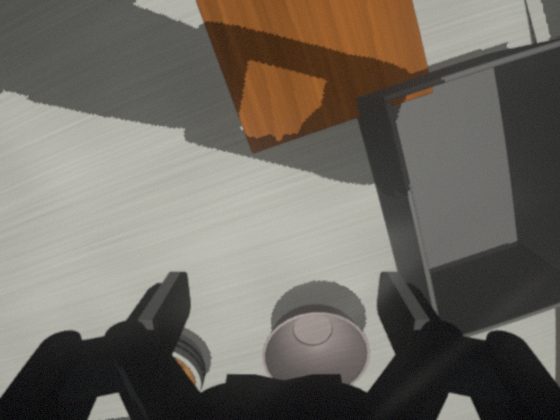

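The glass-strip bin is on the left in the top view, at about (205,208), with the glass strip at (188,216). The plain bin is at about (355,206), with the shaker on its ledge at (398,204). Round things that could be taken for the tins are (166,215) on the glass lid, (181,276) larger on the table, and the red case at (411,292). I choose (166,215), and will check it in a crop.

```bash
cat > h.py <<'E'
from bench import *
import cv2, numpy as np
from scipy.spatial.transform import Rotation as R
def cam(n):
    c=camera_params(n); K=c["intrinsics"];D=c["distortion"]
    if n=="wrist":
        s=get_state(); T=np.eye(4);T[:3,:3]=R.from_quat(s["eef_rot"]).as_matrix();T[:3,3]=s["eef_pos"]
        T=T@c["mount"]; return K,D,T[:3,:3],T[:3,3]
    Rm=cv2.Rodrigues(c["rvec"])[0]; return K,D,Rm.T,-Rm.T@c["tvec"]
def onplane(C,uv,z):
    K,D,Rw,o=C
    q=cv2.undistortPoints(np.array(uv,float).reshape(-1,1,2),K,D).reshape(-1,2)
    r=np.c_[q,np.ones(len(q))]@Rw.T
    return o+r*((z-o[2])/r[:,2])[:,None]
def bydepth(C,uv,d):
    K,D,Rw,o=C
    q=cv2.undistortPoints(np.array(uv,float).reshape(-1,1,2),K,D).reshape(-1,2)
    d=np.array([d[int(round(v)),int(round(u))] for u,v in uv])
    return o+(np.c_[q,np.ones(len(q))]*d[:,None])@Rw.T
E
python3 - <<'E'
from h import *
p=cv2.imread("pics/top0.png"); d=np.load("top0.npy")
c=cv2.resize(p[155:305,75:275],None,fx=4,fy=4,interpolation=cv2.INTER_CUBIC); cv2.imwrite("pics/crop_top.png",c)
C=cam("top")
pts=[(166,215),(188,216),(230,210),(180,200),(181,276),(411,292),(398,204),(354,205),(110,275),(112,219),(220,180)]
for a,b in zip(pts,bydepth(C,pts,d)): print(a,b.round(3))
E
```

```text
(166, 215) [0.56  0.316 0.149]
(188, 216) [0.559 0.258 0.124]
(230, 210) [0.576 0.134 0.12 ]
(180, 200) [0.608 0.282 0.123]
(181, 276) [0.384 0.296 0.04 ]
(411, 292) [ 0.321 -0.415  0.025]
(398, 204) [ 0.573 -0.345  0.194]
(354, 205) [ 0.584 -0.234  0.12 ]
(110, 275) [0.391 0.525 0.01 ]
(112, 219) [0.57  0.527 0.002]
(220, 180) [0.666 0.164 0.123]
```

View pics/crop_top.png

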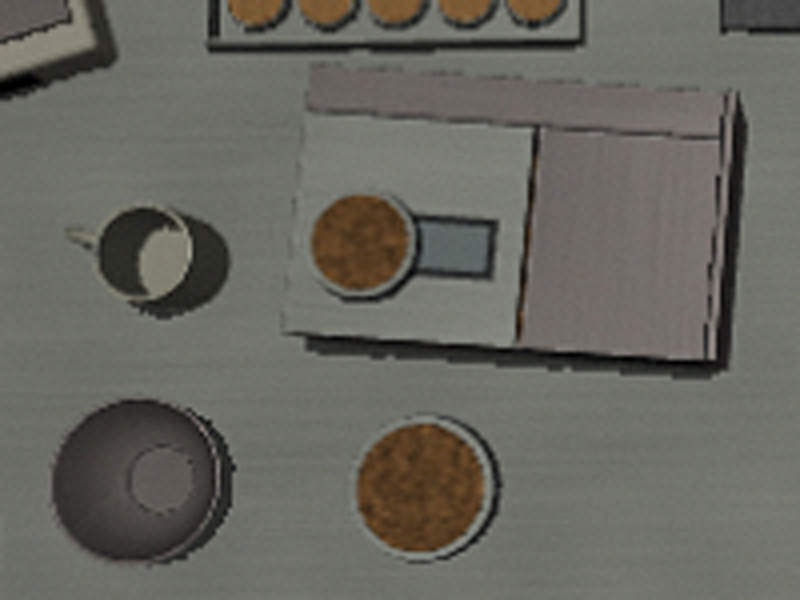

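The crop confirms it: the tins (crop 361,245) stand on the lid with the glass strip, and the bigger tart (425,487) is on the table. The ledge is to the right, with its lip at crop x≈720. Next I measure the bin pose and the tins' centre.

```bash
python3 - <<'E'
from h import *
p=cv2.imread("pics/top0.png")
C=cam("top")
cr=lambda l:[(u/4-.375+75,v/4-.375+155) for u,v in l]
L=onplane(C,cr([(285,332),(519,343),(538,127),(305,112)]),0.12)
names=["FL","FR(y-10)","RR(hinge,y-10)","RL"]
loc=np.array([[-.1,.16],[-.1,-.012],[.066,-.012],[.066,.16]])
for n,a in zip(names,L): print(n,a.round(4))
# rigid fit
A=loc-loc.mean(0);B=L[:,:2]-L[:,:2].mean(0)
th=np.arctan2((A[:,0]*B[:,1]-A[:,1]*B[:,0]).sum(),(A*B).sum()); c,s=np.cos(th),np.sin(th);Rb=np.array([[c,-s],[s,c]])
o=L[:,:2].mean(0)-Rb@loc.mean(0); print("yaw",np.degrees(th),"o",o,"res mm",((loc@Rb.T+o-L[:,:2])*1000).round(1))
hsv=cv2.cvtColor(p,cv2.COLOR_BGR2HSV)
m=((hsv[...,0]<22)&(hsv[...,1]>110)&(hsv[...,2]>50)).astype(np.uint8)
m[:, :140]=0;m[:,200:]=0;m[:190]=0;m[300:]=0
for ct in cv2.findContours(m,cv2.RETR_EXTERNAL,cv2.CHAIN_APPROX_NONE)[0]:
    if cv2.contourArea(ct)<50: continue
    (u,v),r=cv2.minEnclosingCircle(ct); M=cv2.moments(ct); u,v=M["m10"]/M["m00"],M["m01"]/M["m00"]
    z=.149 if v<240 else .04
    w=onplane(C,[(u,v),(u+r,v)],z); print((u,v,r),w[0].round(4),"r",np.linalg.norm(w[1]-w[0]), "in bin",Rb.T@(w[0,:2]-o))
for n,q in [("press",(-.08,.075)),("ledge",(0,-.083)),("ledgecentre",(0,-.087))]: print(n,Rb@np.array(q)+o)
# plain bin lid
P=[(300,238),(412,243)]
print(onplane(C,P,.12).round(3))
E
```

```text
FL [0.4982 0.3812 0.12  ]
FR(y-10) [0.4867 0.21   0.12  ]
RR(hinge,y-10) [0.6478 0.1964 0.12  ]
RL [0.6622 0.3694 0.12  ]
yaw -4.368282574013276 o [0.58504251 0.2141826 ] res mm [[-0.7  0.2]
 [-2.3 -0.2]
 [ 2.1  0.8]
 [ 0.9 -0.8]]
(179.55226280725935, 276.5938433264415, 15.891467094421387) [0.382  0.3006 0.04  ] r 0.04888376085452363 in bin [-0.2090049  0.0707112]
(164.52313624678663, 214.9897172236504, 11.683937072753906) [0.5604 0.3198 0.149 ] r 0.03361414759982297 in bin [-0.03261146  0.1034145 ]
press [0.51098743 0.29505809]
ledge [0.57872064 0.13142371]
ledgecentre [0.57841597 0.12743533]
[[ 0.488 -0.071  0.12 ]
 [ 0.468 -0.399  0.12 ]]
```

```bash
cat >> h.py <<'E'
YAW=np.radians(-4.4); O=np.array([0.585,0.2142])
Rb=np.array([[np.cos(YAW),-np.sin(YAW)],[np.sin(YAW),np.cos(YAW)]])
def b2w(x,y): return Rb@[x,y]+O
def w2b(p): return Rb.T@(np.array(p)[:2]-O)
def plan(bx,by,z,yaw=YAW):
    "units to target: tool shift/0.5, turn/45deg; at present tool axes"
    s=get_state(); T=R.from_quat(s["eef_rot"]); g=np.r_[b2w(bx,by),z]
    G=R.from_matrix(np.c_[[np.cos(yaw),np.sin(yaw),0],[np.sin(yaw),-np.cos(yaw),0],[0,0,-1]])
    print("t",s["time"],"pos",s["eef_pos"].round(4),"bin",w2b(s["eef_pos"]).round(4),"F",s["force"].round(2),"w",round(s["width"],4),"q",s["joint_positions"].round(2))
    print("shift units",(T.inv().apply(g-s["eef_pos"])/0.5).round(4),"turn units",((T.inv()*G).as_rotvec()/(np.pi/4)).round(4))
E
python3 -c "
from h import *
plan(-.0326,.185,.26)"
```

```text
t 0.15 pos [0.1871 0.5433 0.1969] bin [-0.422   0.2976] F [0.58 0.05 0.15] w 0.0853 q [ 1.03  0.18  1.61 -0.    1.35 -0.21]
shift units [-0.0216  0.8104 -0.1264] turn units [8.0000e-04 1.6000e-03 1.6754e+00]
```

Emit:
play_rows(series=[{"dz":-0.1,"az":0.2,"hand":-0.2},{"az":0.23},{"az":0.23},{"az":0.23},{"az":0.23},{"az":0.23},{"az":0.23}])

```text
$.series[0]: bad value
```

```bash
python3 -c "
from h import *
plan(-.0326,.185,.26)"
```

```text
t 0.15 pos [0.1871 0.5433 0.1969] bin [-0.422   0.2976] F [0.58 0.05 0.15] w 0.0853 q [ 1.03  0.18  1.61 -0.    1.35 -0.21]
shift units [-0.0216  0.8104 -0.1264] turn units [8.0000e-04 1.6000e-03 1.6754e+00]
```

Emit:
play_rows(series=[{"dx":0,"dy":0,"dz":-0.1,"ax":0,"ay":0,"az":0.2,"hand":-0.2},{"dx":0,"dy":0,"dz":0,"ax":0,"ay":0,"az":0.23,"hand":-0.2},{"dx":0,"dy":0,"dz":0,"ax":0,"ay":0,"az":0.23,"hand":-0.2},{"dx":0,"dy":0,"dz":0,"ax":0,"ay":0,"az":0.23,"hand":-0.2},{"dx":0,"dy":0,"dz":0,"ax":0,"ay":0,"az":0.23,"hand":-0.2},{"dx":0,"dy":0,"dz":0,"ax":0,"ay":0,"az":0.23,"hand":-0.2},{"dx":0,"dy":0,"dz":0,"ax":0,"ay":0,"az":0.23,"hand":-0.2}])

```text
time: 1.02
eef_pos: [0.1862, 0.5418, 0.2457]
eef_rot: [1.0, -0.021, -0.002, 0.003]
force: [0.3, -0.0, -0.0]
width: 0.0515
```

```bash
python3 -c "
from h import *
plan(-.0326,.185,.26)"
```

```text
t 1.025 pos [0.1862 0.5418 0.2457] bin [-0.4228  0.296 ] F [ 0.31 -0.04 -0.04] w 0.0515 q [ 1.03  0.14  1.55 -0.    1.45  1.07]
shift units [ 0.772   0.2493 -0.0297] turn units [0.0076 0.004  0.0444]
```

Emit:
play_rows(series=[{"dx":0.11,"dy":0.036,"dz":-0.03,"ax":0.0076,"ay":0.004,"az":0.044,"hand":-0.2},{"dx":0.11,"dy":0.036,"dz":0,"ax":0,"ay":0,"az":0,"hand":-0.2},{"dx":0.11,"dy":0.036,"dz":0,"ax":0,"ay":0,"az":0,"hand":-0.2},{"dx":0.11,"dy":0.036,"dz":0,"ax":0,"ay":0,"az":0,"hand":-0.2},{"dx":0.11,"dy":0.036,"dz":0,"ax":0,"ay":0,"az":0,"hand":-0.2},{"dx":0.11,"dy":0.036,"dz":0,"ax":0,"ay":0,"az":0,"hand":-0.2},{"dx":0.1,"dy":0.03,"dz":0,"ax":0,"ay":0,"az":0,"hand":-0.2},{"dx":0,"dy":0,"dz":0,"ax":0,"ay":0,"az":0,"hand":-0.2}])

```text
time: 2.02
eef_pos: [0.5653, 0.3863, 0.2567]
eef_rot: [0.999, -0.038, -0.002, 0.001]
force: [-1.6, 0.0, -0.4]
width: 0.0511
```

```bash
python3 -c "
from h import *
plan(-.0326,.185,.18)
C=cam('wrist');p,d=camera('wrist');cv2.imwrite('pics/w1.png',p[:,:,::-1]);np.save('w1.npy',d)
"
```

```text
t 2.025 pos [0.5653 0.3863 0.2567] bin [-0.0328  0.1701] F [-1.57  0.05 -0.36] w 0.0511 q [ 0.43  0.39  1.23 -0.    1.53  0.5 ]
shift units [ 0.001  -0.0302  0.1533] turn units [0.0029 0.0051 0.0004]
```

View pics/w1.png

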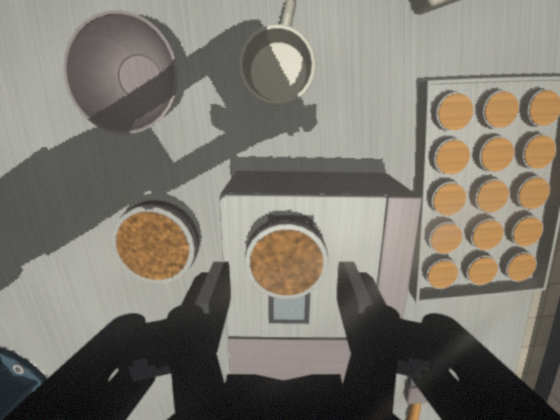

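The wrist view shows the tins at pixel (287,260) on the lid, with the glass strip at (289,308), roughly centred between the fingers. I check this against the top-view measurement.

```bash
python3 -c "
from h import *
C=cam('wrist')
p=cv2.imread('pics/w1.png');hsv=cv2.cvtColor(p,cv2.COLOR_BGR2HSV)
m=((hsv[...,0]<22)&(hsv[...,1]>110)&(hsv[...,2]>50)).astype(np.uint8);m[:,:235]=0;m[:,340:]=0;m[:210]=0;m[305:]=0
ct=max(cv2.findContours(m,0,1)[0],key=cv2.contourArea);(u,v),r=cv2.minEnclosingCircle(ct)
print(u,v,r);w=onplane(C,[(u,v),(u+r,v)],.149);print(w,w2b(w[0]),np.linalg.norm(w[1]-w[0]))
L=onplane(C,[(222,195),(383,193),(229,338),(380,337)],.12);print([w2b(a).round(4) for a in L],L.round(3))
"
```

```text
285.9166564941406 261.5833435058594 35.360355377197266
[[0.56110301 0.32153596 0.149     ]
 [0.59484599 0.31900991 0.149     ]] [-0.03206127  0.10518626] 0.03383740046791793
[array([-0.0952,  0.1629]), array([0.0636, 0.1655]), array([-0.0977, -0.0096]), array([ 0.0784, -0.0082])] [[0.503 0.384 0.12 ]
 [0.661 0.374 0.12 ]
 [0.487 0.212 0.12 ]
 [0.663 0.2   0.12 ]]
```

Emit:
play_rows(series=[{"dx":0,"dy":-0.04,"dz":0.05,"ax":0.003,"ay":0.005,"az":0,"hand":-0.2},{"dx":0,"dy":0,"dz":0.09,"ax":0,"ay":0,"az":0,"hand":-0.2},{"dx":0,"dy":0,"dz":0.09,"ax":0,"ay":0,"az":0,"hand":-0.2},{"dx":0,"dy":0,"dz":0,"ax":0,"ay":0,"az":0,"hand":-0.2}])

```text
time: 2.58
eef_pos: [0.5599, 0.4117, 0.1403]
eef_rot: [0.999, -0.035, -0.001, -0.001]
force: [0.4, 0.2, -0.2]
width: 0.0515
```

```bash
python3 -c "
from h import *
plan(-.0323,.16,.129)
"
```

```text
t 2.575 pos [0.5599 0.4117 0.1403] bin [-0.0402  0.195 ] F [ 0.35  0.17 -0.21] w 0.0515 q [0.46 0.49 1.32 0.   1.33 0.53]
shift units [0.0153 0.0701 0.0224] turn units [-0.0026  0.0023  0.0084]
```

Emit:
play_rows(series=[{"dx":0.015,"dy":0.02,"dz":0.022,"ax":-0.0026,"ay":0.002,"az":0.008,"hand":-0.2},{"dx":0,"dy":0.03,"dz":0,"ax":0,"ay":0,"az":0,"hand":-0.2},{"dx":0,"dy":0.02,"dz":0,"ax":0,"ay":0,"az":0,"hand":-0.2},{"dx":0,"dy":0,"dz":0,"ax":0,"ay":0,"az":0,"hand":-0.2}])

```text
time: 3.08
eef_pos: [0.5674, 0.3757, 0.136]
eef_rot: [0.999, -0.038, 0.004, -0.002]
force: [0.0, 0.4, 0.7]
width: 0.0515
```

```bash
python3 -c "
from h import *
plan(-.0323,-.043,.130)
"
```

```text
t 3.075 pos [0.5674 0.3757 0.136 ] bin [-0.0299  0.1596] F [0.03 0.38 0.72] w 0.0515 q [ 0.41  0.46  1.38 -0.    1.29  0.49]
shift units [-0.0053  0.4053  0.0102] turn units [-0.0054 -0.0105  0.0011]
```

Emit:
play_rows(series=[{"dx":-0.005,"dy":0.024,"dz":0.01,"ax":-0.005,"ay":-0.01,"az":0,"hand":-0.2},{"dx":0,"dy":0.024,"dz":0,"ax":0,"ay":0,"az":0,"hand":-0.2},{"dx":0,"dy":0.024,"dz":0,"ax":0,"ay":0,"az":0,"hand":-0.2},{"dx":0,"dy":0.024,"dz":0,"ax":0,"ay":0,"az":0,"hand":-0.2}])

```text
time: 3.58
eef_pos: [0.5614, 0.3254, 0.1317]
eef_rot: [0.999, -0.038, 0.001, -0.0]
force: [0.5, 0.4, -0.7]
width: 0.0511
```

```bash
python3 -c "
from h import *
plan(-.0323,-.043,.130)
C=cam('wrist');p,d=camera('wrist');cv2.imwrite('pics/w2.png',p[:,:,::-1])
"
```

```text
t 3.575 pos [0.5614 0.3254 0.1317] bin [-0.032   0.1091] F [ 0.55  0.35 -0.75] w 0.0511 q [0.34 0.4  1.47 0.   1.27 0.42]
shift units [-0.001   0.3041  0.0031] turn units [-0.0011 -0.0018  0.0016]
```

View pics/w2.png

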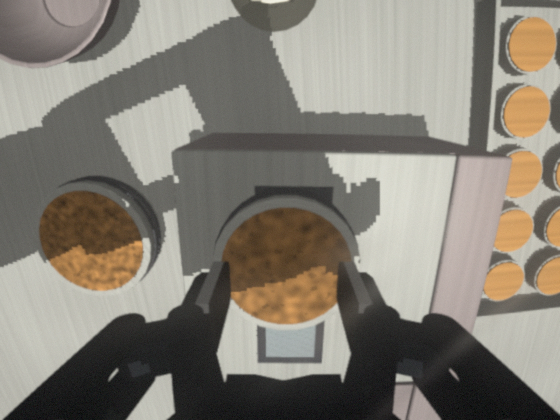

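```bash
python3 -c "
from h import *
C=cam('wrist')
p=cv2.imread('pics/w2.png');hsv=cv2.cvtColor(p,cv2.COLOR_BGR2HSV)
m=((hsv[...,0]<22)&(hsv[...,1]>110)&(hsv[...,2]>30)).astype(np.uint8);m[:,:200]=0;m[:,380:]=0;m[:160]=0;m[340:]=0
ct=max(cv2.findContours(m,0,1)[0],key=cv2.contourArea);(u,v),r=cv2.minEnclosingCircle(ct)
print(u,v,r);w=onplane(C,[(u,v),(u+r,v)],.149);print(w,w2b(w[0]),np.linalg.norm(w[1]-w[0]))
p,d=camera('top');cv2.imwrite('pics/t2.png',cv2.resize(p[155:305,75:275,::-1],None,fx=4,fy=4,interpolation=cv2.INTER_CUBIC))
"
```

```text
284.3258972167969 266.0 62.411739349365234
[[0.56213557 0.31951464 0.149     ]
 [0.59571182 0.31679967 0.149     ]] [-0.03087668  0.10325012] 0.03368583835301
```

View pics/t2.png

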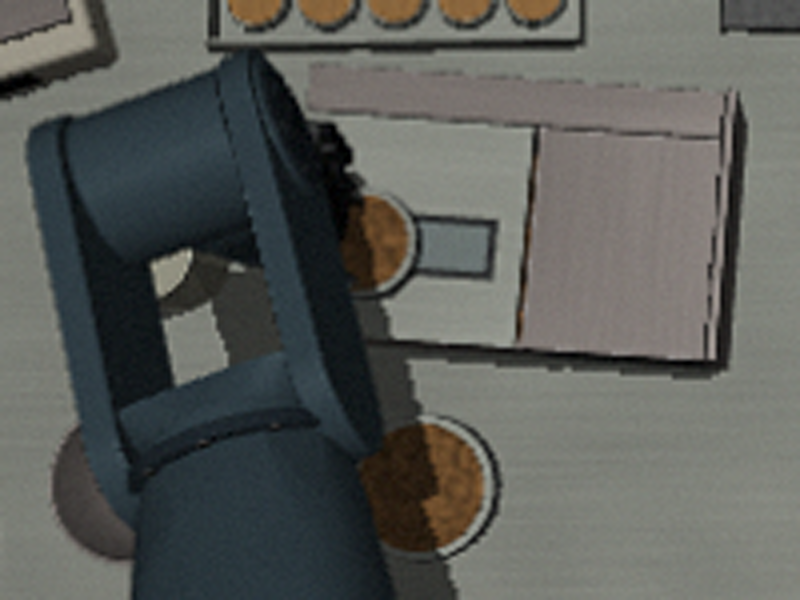

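```bash
python3 -c "
from h import *
C=cam('wrist');p,d=camera('wrist');s=get_state();print(s['eef_pos'],s['width'],s['force'])
pts=[(284,v) for v in range(150,370,15)]+[(u,262) for u in range(190,380,8)]+[(u,280) for u in range(190,380,8)]
for a,b in zip(pts,bydepth(C,pts,d)): print(a,w2b(b).round(3),b[2].round(3))
cv2.imwrite('pics/w3.png',cv2.resize(p[170:360,170:400,::-1],None,fx=3,fy=3,interpolation=cv2.INTER_CUBIC))
Ct=camera_params('top');q=cv2.projectPoints(s['eef_pos'].reshape(1,3),Ct['rvec'],Ct['tvec'],Ct['intrinsics'],Ct['distortion'])[0].ravel();print(q,(q-[75,155])*4)
"
```

```text
[0.56166332 0.32563731 0.13181981] 0.051065278411844585 [-0.35636486 -0.00235358  0.45407631]
(284, 150) [-0.031  0.162] 0.118
(284, 165) [-0.031  0.154] 0.122
(284, 180) [-0.031  0.145] 0.12
(284, 195) [-0.031  0.143] 0.146
(284, 210) [-0.031  0.136] 0.151
(284, 225) [-0.031  0.128] 0.151
(284, 240) [-0.031  0.12 ] 0.151
(284, 255) [-0.031  0.111] 0.15
(284, 270) [-0.031  0.102] 0.15
(284, 285) [-0.031  0.094] 0.151
(284, 300) [-0.031  0.085] 0.152
(284, 315) [-0.031  0.074] 0.151
(284, 330) [-0.031  0.04 ] 0.121
(284, 345) [-0.031  0.028] 0.122
(284, 360) [-0.031  0.014] 0.121
(190, 262) [-0.091  0.092] 0.121
(198, 262) [-0.085  0.092] 0.121
(206, 262) [-0.08   0.092] 0.121
(214, 262) [-0.063  0.119] 0.174
(222, 262) [-0.059  0.119] 0.174
(230, 262) [-0.06   0.107] 0.151
(238, 262) [-0.055  0.107] 0.151
(246, 262) [-0.051  0.108] 0.151
(254, 262) [-0.047  0.108] 0.152
(262, 262) [-0.043  0.107] 0.15
(270, 262) [-0.038  0.107] 0.15
(278, 262) [-0.034  0.107] 0.151
(286, 262) [-0.03   0.108] 0.152
(294, 262) [-0.026  0.108] 0.152
(302, 262) [-0.022  0.108] 0.151
(310, 262) [-0.017  0
[... 405 characters left out ...]
280) [-0.057  0.117] 0.187
(230, 280) [-0.06   0.096] 0.151
(238, 280) [-0.056  0.097] 0.151
(246, 280) [-0.052  0.096] 0.151
(254, 280) [-0.047  0.097] 0.152
(262, 280) [-0.043  0.097] 0.151
(270, 280) [-0.039  0.097] 0.152
(278, 280) [-0.034  0.097] 0.152
(286, 280) [-0.03   0.096] 0.151
(294, 280) [-0.026  0.097] 0.151
(302, 280) [-0.021  0.096] 0.151
(310, 280) [-0.017  0.096] 0.15
(318, 280) [-0.013  0.097] 0.151
(326, 280) [-0.008  0.097] 0.151
(334, 280) [-0.004  0.097] 0.152
(342, 280) [-0.006  0.115] 0.182
(350, 280) [-0.004  0.119] 0.19
(358, 280) [-0.001  0.119] 0.19
(366, 280) [0.004 0.115] 0.183
(374, 280) [0.028 0.079] 0.121
[164.1266017 215.3277674] [356.50640681 241.31106958]
```

View pics/w3.png

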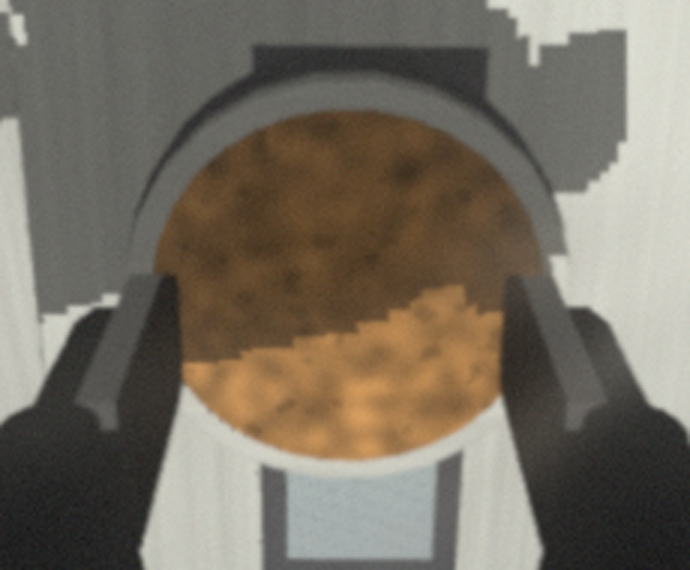

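The tins have not moved (still at bin y 0.103), and the depth puts the visible fingertips near z≈0.172 instead of the reported 0.132. I check with the scene camera.

```bash
python3 -c "
from h import *
p,d=camera('scene');s=get_state()
Ct=camera_params('scene')
f=lambda P:cv2.projectPoints(np.array(P).reshape(1,3),Ct['rvec'],Ct['tvec'],Ct['intrinsics'],Ct['distortion'])[0].ravel()
q=f(s['eef_pos']);print(q,f(s['eef_pos']+[0,0,.1]))
np.save('s3.npy',d)
u,v=q.astype(int);x0,y0=max(u-60,0),max(v-80,0);print(x0,y0)
cv2.imwrite('pics/s3.png',cv2.resize(p[y0:y0+130,x0:x0+130,::-1],None,fx=4,fy=4,interpolation=cv2.INTER_CUBIC))
"
```

```text
[335.09202778 151.84800793] [337.56118894 130.44495973]
275 71
```

View pics/s3.png

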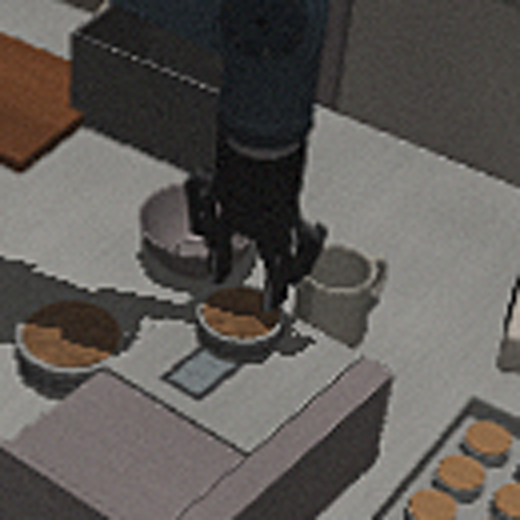

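Both cameras agree that the real fingertips are about 35–40 mm behind the reported TCP along the tool. They passed above the tins without touching them. I quantify that offset in the tool frame.

```bash
cat >> h.py <<'E'
def tips():
    s=get_state();c=camera_params('wrist');p,d=camera('wrist')
    vv,uu=np.mgrid[150:400:1,100:460:1];uv=np.c_[uu.ravel(),vv.ravel()].astype(float)
    q=cv2.undistortPoints(uv.reshape(-1,1,2),c['intrinsics'],c['distortion']).reshape(-1,2)
    dd=d[150:400,100:460].ravel();P=np.c_[q,np.ones(len(q))]*dd[:,None];M=c['mount'];P=P@M[:3,:3].T+M[:3,3]
    k=(dd>.02)&(dd<.21)&(abs(P[:,1])<.02)&(abs(P[:,0])<.07)
    for nm,sg in(('neg',-1),('pos',1)):
        Q=P[k&(P[:,0]*sg>.0)]
        if len(Q)<30: print(nm,len(Q)); continue
        h=np.histogram(Q[:,2],bins=np.arange(-.12,.03,.005));print(nm,len(Q),"z 99.5%",np.percentile(Q[:,2],[90,99,99.8]).round(4))
        E=Q[Q[:,2]<-.02];E=Q
        for z0 in np.arange(-.08,.02,.01):
            e=Q[(Q[:,2]>=z0)&(Q[:,2]<z0+.01)]
            if len(e)>5: print("  z",z0.round(3),"n",len(e),"x",np.percentile(e[:,0],[2,98]).round(4),"y",np.percentile(e[:,1],[2,98]).round(4))
    return p,d
E
python3 -c "
from h import *
tips()"
```

```text
neg 19539 z 99.5% [0.0108 0.0122 0.0126]
  z -0.08 n 728 x [-0.0421 -0.025 ] y [-0.0121  0.0097]
  z -0.07 n 642 x [-0.0385 -0.0249] y [-0.011   0.0101]
  z -0.06 n 544 x [-0.0382 -0.0251] y [-0.0111  0.0103]
  z -0.05 n 395 x [-0.0375 -0.0251] y [-0.0111  0.0107]
  z -0.04 n 41 x [-0.0264 -0.0251] y [-0.0094  0.01  ]
  z -0.03 n 319 x [-0.0298 -0.0003] y [-0.0192  0.0189]
  z -0.02 n 3784 x [-0.0347 -0.0008] y [-0.0193  0.0189]
  z -0.01 n 18 x [-0.0361 -0.0288] y [-0.0197 -0.0079]
  z -0.0 n 40 x [-0.0614 -0.0361] y [-0.019   0.0185]
  z 0.01 n 2404 x [-0.0641 -0.0327] y [-0.0195  0.0187]
pos 19513 z 99.5% [0.0111 0.0124 0.0129]
  z -0.08 n 738 x [0.0258 0.0431] y [-0.0119  0.0097]
  z -0.07 n 654 x [0.0257 0.0391] y [-0.0111  0.0103]
  z -0.06 n 560 x [0.0257 0.0392] y [-0.011  0.01 ]
  z -0.05 n 390 x [0.0257 0.0384] y [-0.0111  0.0104]
  z -0.04 n 36 x [0.0257 0.0264] y [-0.0083  0.0104]
  z -0.03 n 263 x [0.0003 0.0319] y [-0.0191  0.0188]
  z -0.02 n 4105 x [0.0008 0.0381] y [-0.0192  0.0189]
  z -0.01 n 19 x [0.0321 0.0404] y [-0.0199 -0.0051]
  z -0.0 n 12 x [0.0372 0.0676] y [-0.0169  0.0186]
  z 0.01 n 2585 x [0.0364 0.0694] y [-0.0195  0.0185]
```

Emit:
play_rows(series=[{"dx":0,"dy":-0.06,"dz":-0.01,"ax":0,"ay":0,"az":0,"hand":-0.2},{"dx":0,"dy":-0.06,"dz":0,"ax":0,"ay":0,"az":0,"hand":-0.2},{"dx":0,"dy":-0.06,"dz":0,"ax":0,"ay":0,"az":0,"hand":-0.2},{"dx":0,"dy":0,"dz":0,"ax":0,"ay":0,"az":0,"hand":-0.2}])

```text
time: 4.32
eef_pos: [0.5686, 0.4203, 0.1372]
eef_rot: [0.999, -0.037, 0.001, -0.001]
force: [0.3, 0.1, 0.2]
width: 0.051
```

```bash
python3 -c "
from h import *
plan(-.0315,.195,.093)
"
```

```text
t 4.325 pos [0.5686 0.4203 0.1372] bin [-0.0321  0.2042] F [0.3  0.14 0.22] w 0.051 q [0.47 0.52 1.29 0.   1.33 0.54]
shift units [0.001  0.0186 0.0883] turn units [-0.0028 -0.0028  0.0024]
```

Emit:
play_rows(series=[{"dx":0,"dy":0.01,"dz":0.05,"ax":-0.003,"ay":-0.003,"az":0.002,"hand":-0.2},{"dx":0,"dy":0.005,"dz":0.04,"ax":0,"ay":0,"az":0,"hand":-0.2},{"dx":0,"dy":0,"dz":0,"ax":0,"ay":0,"az":0,"hand":-0.2}])

```text
time: 4.7
eef_pos: [0.5679, 0.4122, 0.0906]
eef_rot: [0.999, -0.038, -0.0, 0.0]
force: [-0.6, -0.3, 0.1]
width: 0.0513
```

```bash
python3 -c "
from h import *
plan(-.0315,.15,.093)
p,d=tips();cv2.imwrite('pics/w4.png',p[:,:,::-1])
"
```

```text
t 4.7 pos [0.5679 0.4122 0.0906] bin [-0.0323  0.1961] F [-0.59 -0.33  0.14] w 0.0513 q [ 0.46  0.55  1.34 -0.    1.25  0.54]
shift units [ 0.0014  0.0923 -0.0046] turn units [0.0011 0.0002 0.0018]
neg 12972 z 99.5% [-0.0649 -0.0431 -0.0394]
  z -0.08 n 720 x [-0.0422 -0.025 ] y [-0.0122  0.0098]
  z -0.07 n 642 x [-0.0385 -0.025 ] y [-0.011  0.01 ]
  z -0.06 n 562 x [-0.0383 -0.0252] y [-0.0112  0.0101]
  z -0.05 n 389 x [-0.0374 -0.0251] y [-0.0111  0.0106]
  z -0.04 n 41 x [-0.0255 -0.0251] y [-0.0089  0.0096]
pos 12527 z 99.5% [-0.0643 -0.0434 -0.0392]
  z -0.08 n 719 x [0.0258 0.0425] y [-0.012   0.0101]
  z -0.07 n 670 x [0.0257 0.0391] y [-0.011   0.0104]
  z -0.06 n 553 x [0.0257 0.0392] y [-0.0111  0.0104]
  z -0.05 n 388 x [0.0256 0.0386] y [-0.0111  0.0106]
  z -0.04 n 40 x [0.0256 0.0264] y [-0.0084  0.0097]
```

View pics/w4.png

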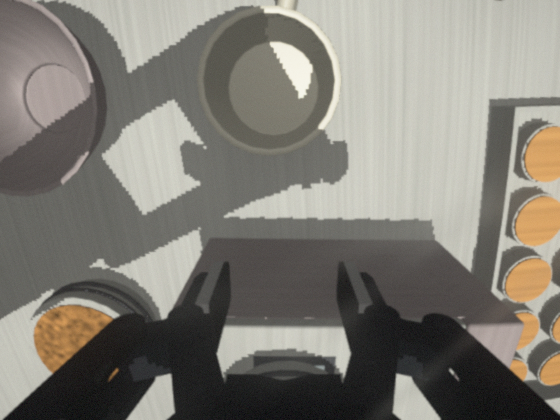

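Emit:
play_rows(series=[{"dx":0.001,"dy":0.03,"dz":-0.004,"ax":0.001,"ay":0,"az":0.002,"hand":-0.2},{"dx":0,"dy":0.03,"dz":0,"ax":0,"ay":0,"az":0,"hand":-0.2},{"dx":0,"dy":0.025,"dz":0,"ax":0,"ay":0,"az":0,"hand":-0.2},{"dx":0,"dy":0.02,"dz":0,"ax":0,"ay":0,"az":0,"hand":-0.2},{"dx":0,"dy":0.02,"dz":0,"ax":0,"ay":0,"az":0,"hand":-0.2}])

```text
time: 5.38
eef_pos: [0.566, 0.3463, 0.0974]
eef_rot: [0.999, -0.039, 0.003, -0.002]
force: [-0.9, 0.1, 0.6]
width: 0.0508
```

```bash
python3 -c "
from h import *
plan(-.0315,-.043,.093)
C=cam('wrist');p,d=camera('wrist');cv2.imwrite('pics/w5.png',p[:,:,::-1])
pts=[(284,v) for v in range(200,375,12)]
for a,b in zip(pts,bydepth(C,pts,d)): print(a,w2b(b).round(3),b[2].round(3))
"
```

```text
t 5.375 pos [0.566  0.3463 0.0974] bin [-0.0291  0.1302] F [-0.92  0.13  0.6 ] w 0.0508 q [0.37 0.46 1.45 0.   1.22 0.45]
shift units [-0.0045  0.3465  0.0077] turn units [-0.0044 -0.0077 -0.0014]
(284, 200) [-0.028  0.162] 0.112
(284, 212) [-0.028  0.158] 0.121
(284, 224) [-0.028  0.152] 0.121
(284, 236) [-0.028  0.146] 0.121
(284, 248) [-0.028  0.139] 0.121
(284, 260) [-0.028  0.133] 0.121
(284, 272) [-0.028  0.126] 0.122
(284, 284) [-0.029  0.126] 0.134
(284, 296) [-0.029  0.128] 0.148
(284, 308) [-0.029  0.124] 0.15
(284, 320) [-0.029  0.118] 0.151
(284, 332) [-0.029  0.111] 0.151
(284, 344) [-0.029  0.105] 0.151
(284, 356) [-0.029  0.097] 0.151
(284, 368) [-0.029  0.09 ] 0.151
```

View pics/w5.png

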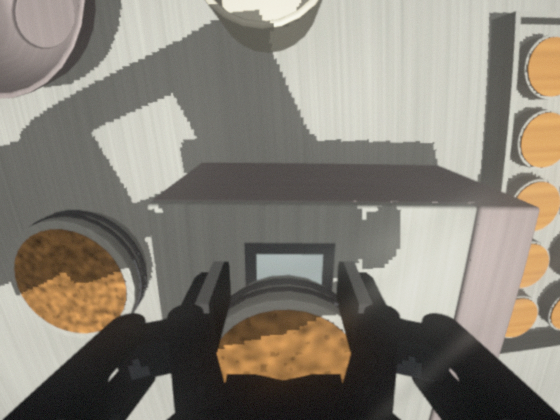

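The push is working: the tins' back rim has moved from y≈0.144 to 0.129, and they sit cradled between both fingers. I carry on.

Emit:
play_rows(series=[{"dx":-0.004,"dy":0.024,"dz":0.006,"ax":-0.004,"ay":-0.007,"az":-0.001,"hand":-0.2},{"dx":0,"dy":0.024,"dz":0,"ax":0,"ay":0,"az":0,"hand":-0.2},{"dx":0,"dy":0.024,"dz":0,"ax":0,"ay":0,"az":0,"hand":-0.2},{"dx":0,"dy":0.024,"dz":0,"ax":0,"ay":0,"az":0,"hand":-0.2},{"dx":0,"dy":0.024,"dz":0,"ax":0,"ay":0,"az":0,"hand":-0.2}])

```text
time: 6.05
eef_pos: [0.5592, 0.2825, 0.0945]
eef_rot: [0.999, -0.038, 0.0, -0.0]
force: [-0.3, 0.8, -0.6]
width: 0.0512
```

```bash
python3 -c "
from h import *
plan(-.0315,-.043,.093)
"
```

```text
t 6.05 pos [0.5592 0.2825 0.0945] bin [-0.031   0.0661] F [-0.28  0.85 -0.64] w 0.0512 q [ 0.28  0.4   1.56 -0.    1.19  0.36]
shift units [-0.0011  0.2182  0.0029] turn units [-0.0002 -0.001   0.0004]
```

Emit:
play_rows(series=[{"dx":-0.001,"dy":0.024,"dz":0.001,"ax":0,"ay":-0.001,"az":0,"hand":-0.2},{"dx":0,"dy":0.024,"dz":0,"ax":0,"ay":0,"az":0,"hand":-0.2},{"dx":0,"dy":0.024,"dz":0,"ax":0,"ay":0,"az":0,"hand":-0.2},{"dx":0,"dy":0.024,"dz":0,"ax":0,"ay":0,"az":0,"hand":-0.2},{"dx":0,"dy":0.024,"dz":0,"ax":0,"ay":0,"az":0,"hand":-0.2}])

```text
time: 6.68
eef_pos: [0.5535, 0.2181, 0.0937]
eef_rot: [0.999, -0.038, -0.0, 0.0]
force: [-0.2, 0.3, -0.6]
width: 0.0513
```

```bash
python3 -c "
from h import *
plan(-.0315,-.043,.093)
C=cam('wrist');p,d=camera('wrist');cv2.imwrite('pics/w6.png',p[:,:,::-1])
pts=[(284,v) for v in range(270,375,12)]
for a,b in zip(pts,bydepth(C,pts,d)): print(a,w2b(b).round(3),b[2].round(3))
"
```

```text
t 6.675 pos [0.5535 0.2181 0.0937] bin [-0.0317  0.0015] F [-0.24  0.28 -0.6 ] w 0.0513 q [ 0.18  0.33  1.64 -0.    1.17  0.25]
shift units [0.0005 0.089  0.0015] turn units [0.0002 0.0006 0.0001]
(284, 270) [-0.031 -0.   ] 0.12
(284, 282) [-0.031  0.   ] 0.133
(284, 294) [-0.031 -0.   ] 0.143
(284, 306) [-0.031 -0.002] 0.15
(284, 318) [-0.031 -0.006] 0.152
(284, 330) [-0.031 -0.014] 0.15
(284, 342) [-0.031 -0.02 ] 0.15
(284, 354) [-0.031 -0.026] 0.151
(284, 366) [-0.031 -0.034] 0.15
```

View pics/w6.png

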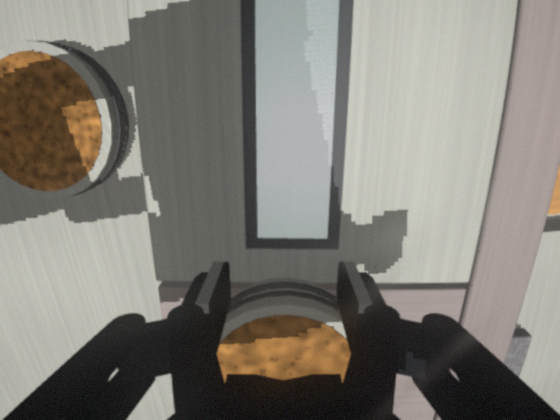

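The tins' back rim is at y≈0.000 (centre about -0.040), with the seam between lid and ledge at row 284. About 44 mm remains.

Emit:
play_rows(series=[{"dx":0,"dy":0.024,"dz":0.001,"ax":0,"ay":0,"az":0,"hand":-0.2},{"dx":0,"dy":0.024,"dz":0,"ax":0,"ay":0,"az":0,"hand":-0.2},{"dx":0,"dy":0.02,"dz":0,"ax":0,"ay":0,"az":0,"hand":-0.2},{"dx":0,"dy":0.012,"dz":0,"ax":0,"ay":0,"az":0,"hand":-0.2},{"dx":0,"dy":0.005,"dz":0,"ax":0,"ay":0,"az":0,"hand":-0.2}])

```text
time: 7.35
eef_pos: [0.5501, 0.1714, 0.0933]
eef_rot: [0.999, -0.039, -0.0, 0.0]
force: [-0.4, 0.8, -0.6]
width: 0.0513
```

```bash
python3 -c "
from h import *
plan(-.0315,-.043,.093)
C=cam('wrist');p,d=camera('wrist');cv2.imwrite('pics/w7.png',p[:,:,::-1])
pts=[(284,v) for v in range(270,375,12)]
for a,b in zip(pts,bydepth(C,pts,d)): print(a,w2b(b).round(3),b[2].round(3))
"
```

```text
t 7.35 pos [0.5501 0.1714 0.0933] bin [-0.0315 -0.0453] F [-0.35  0.79 -0.63] w 0.0513 q [ 0.1   0.3   1.69 -0.    1.15  0.17]
shift units [ 0.     -0.0047  0.0007] turn units [ 0.0009  0.0005 -0.0012]
(284, 270) [-0.031 -0.047] 0.12
(284, 282) [-0.031 -0.047] 0.132
(284, 294) [-0.031 -0.047] 0.142
(284, 306) [-0.031 -0.048] 0.15
(284, 318) [-0.031 -0.054] 0.15
(284, 330) [-0.031 -0.061] 0.15
(284, 342) [-0.031 -0.066] 0.151
(284, 354) [-0.031 -0.074] 0.15
(284, 366) [-0.031 -0.081] 0.15
```

View pics/w7.png

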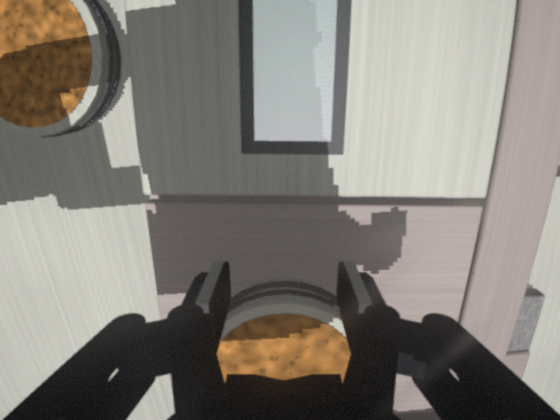

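The tins are clear of the seam (row 200), with their centre at bin y≈-0.087. I back off, rise, shut the fingers and go above the press point.

Emit:
play_rows(series=[{"dx":0,"dy":-0.03,"dz":0,"ax":0,"ay":0,"az":0,"hand":-0.2},{"dx":0,"dy":-0.03,"dz":0,"ax":0,"ay":0,"az":0,"hand":-0.2},{"dx":0,"dy":-0.03,"dz":-0.1,"ax":0,"ay":0,"az":0,"hand":-0.2},{"dx":0,"dy":0,"dz":-0.1,"ax":0,"ay":0,"az":0,"hand":1},{"dx":-0.05,"dy":-0.06,"dz":0,"ax":0,"ay":0,"az":0,"hand":1},{"dx":-0.05,"dy":-0.06,"dz":0,"ax":0,"ay":0,"az":0,"hand":1},{"dx":0,"dy":0,"dz":0,"ax":0,"ay":0,"az":0,"hand":1}])

```text
time: 8.28
eef_pos: [0.5067, 0.2909, 0.1966]
eef_rot: [0.999, -0.037, -0.0, -0.0]
force: [-0.3, -0.2, -0.1]
width: 0.0001
```

```bash
python3 -c "
from h import *
plan(-.08,.075,.14)
p,d=tips();cv2.imwrite('pics/w8.png',p[:,:,::-1])
p,d=camera('top');cv2.imwrite('pics/t8.png',cv2.resize(p[155:305,75:275,::-1],None,fx=4,fy=4,interpolation=cv2.INTER_CUBIC))
"
```

```text
t 8.275 pos [0.5067 0.2909 0.1966] bin [-0.084   0.0704] F [-0.3  -0.19 -0.08] w 0.0001 q [0.32 0.2  1.58 0.   1.36 0.39]
shift units [ 0.0081 -0.009   0.1132] turn units [-0.0008  0.0008  0.0046]
neg 14842 z 99.5% [-0.0774 -0.0448 -0.0409]
  z -0.08 n 734 x [-0.0259 -0.0001] y [-0.0132  0.0097]
  z -0.07 n 354 x [-0.0129 -0.0001] y [-0.0112 -0.0061]
  z -0.06 n 383 x [-0.0129 -0.0001] y [-0.0112 -0.006 ]
  z -0.05 n 299 x [-0.0128 -0.0002] y [-0.0113 -0.0061]
  z -0.04 n 17 x [-0.0092 -0.0003] y [-0.011  -0.0073]
pos 14765 z 99.5% [-0.0736 -0.0445 -0.0402]
  z -0.08 n 814 x [0.0003 0.0261] y [-0.0132  0.01  ]
  z -0.07 n 392 x [0.0003 0.0138] y [-0.0112 -0.0059]
  z -0.06 n 404 x [0.0003 0.0139] y [-0.0111 -0.0061]
  z -0.05 n 314 x [0.0003 0.0136] y [-0.0112 -0.0062]
  z -0.04 n 25 x [0.0003 0.0087] y [-0.011  -0.0081]
```

View pics/w8.png

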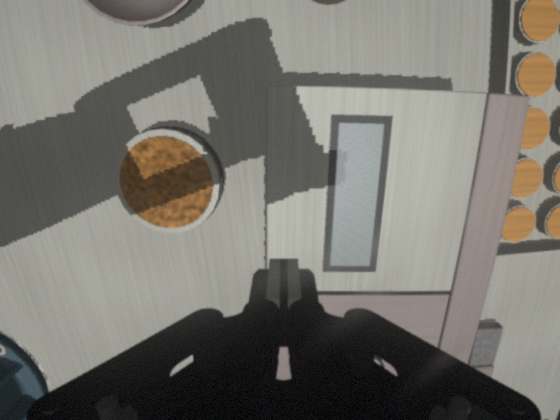

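View pics/t8.png

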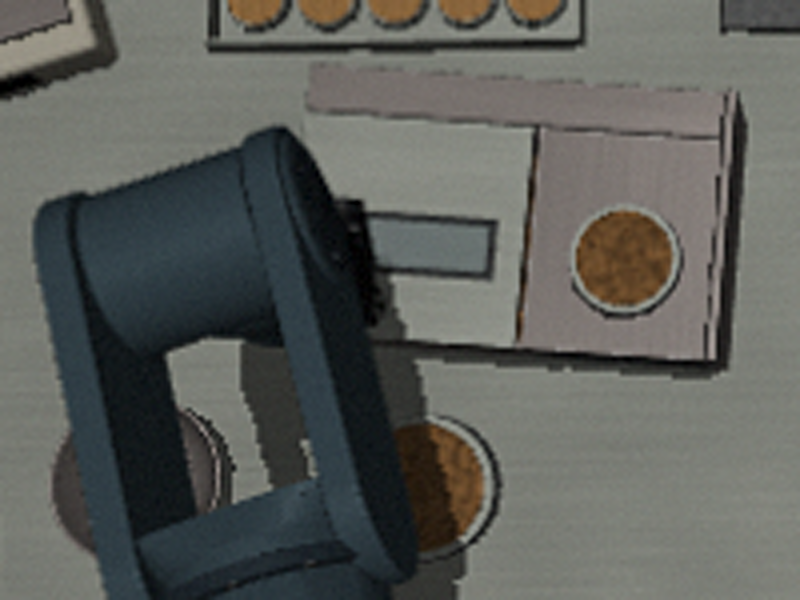

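Tins stand in the middle of the ledge at crop (627,260), and the lid is shut and clear. The shut fingertips are still about 40 mm behind the TCP, so lid contact is expected at TCP z≈0.081.

Emit:
play_rows(series=[{"dx":0.008,"dy":-0.009,"dz":0.08,"ax":0,"ay":0,"az":0.004,"hand":1},{"dx":0,"dy":0,"dz":0.08,"ax":0,"ay":0,"az":0,"hand":1},{"dx":0,"dy":0,"dz":0.04,"ax":0,"ay":0,"az":0,"hand":1},{"dx":0,"dy":0,"dz":0,"ax":0,"ay":0,"az":0,"hand":1}])

```text
time: 8.88
eef_pos: [0.5153, 0.2908, 0.0932]
eef_rot: [0.999, -0.041, 0.0, 0.001]
force: [-0.4, 0.2, -0.1]
width: -0.0002
```

```bash
python3 -c "
from h import *
plan(-.08,.075,.083)
"
```

```text
t 8.875 pos [0.5153 0.2908 0.0932] bin [-0.0754  0.0711] F [-0.44  0.16 -0.14] w -0.0002 q [ 0.31  0.33  1.65 -0.    1.16  0.4 ]
shift units [-0.0093 -0.0078  0.0203] turn units [ 0.0019 -0.001  -0.006 ]
```

Now small steps down while I watch the force.

Emit:
play_rows(series=[{"dx":-0.012,"dy":-0.008,"dz":0.008,"ax":0,"ay":0,"az":-0.004,"hand":1},{"dx":0,"dy":0,"dz":0.008,"ax":0,"ay":0,"az":0,"hand":1},{"dx":0,"dy":0,"dz":0.005,"ax":0,"ay":0,"az":0,"hand":1}])

```text
time: 9.25
eef_pos: [0.5115, 0.2955, 0.0849]
eef_rot: [0.999, -0.04, 0.002, 0.0]
force: [-1.1, -1.2, 3.2]
width: -0.0
```

Emit:
play_rows(series=[{"dx":0,"dy":0,"dz":0.005,"ax":0,"ay":0,"az":0,"hand":1},{"dx":0,"dy":0,"dz":0.005,"ax":0,"ay":0,"az":0,"hand":1}])

```text
time: 9.5
eef_pos: [0.5118, 0.2957, 0.0814]
eef_rot: [0.999, -0.039, 0.003, 0.0]
force: [-7.8, -2.6, 15.5]
width: -0.0001
```

Emit:
play_rows(series=[{"dx":0,"dy":0,"dz":-0.06,"ax":0,"ay":0,"az":0,"hand":1},{"dx":0,"dy":0,"dz":-0.12,"ax":0,"ay":0,"az":0,"hand":1},{"dx":0,"dy":0,"dz":-0.12,"ax":0,"ay":0,"az":0,"hand":1},{"dx":0,"dy":0,"dz":-0.06,"ax":0,"ay":0,"az":0,"hand":1},{"dx":0,"dy":-0.1,"dz":0,"ax":0,"ay":0,"az":0,"hand":1},{"dx":-0.1,"dy":0,"dz":0,"ax":0,"ay":0,"az":0,"hand":1},{"dx":-0.1,"dy":0,"dz":0,"ax":0,"ay":0,"az":0,"hand":1},{"dx":0,"dy":0,"dz":0,"ax":0,"ay":0,"az":0,"hand":1}])

```text
time: 10.5
eef_pos: [0.4155, 0.3557, 0.262]
eef_rot: [0.999, -0.041, 0.002, -0.0]
force: [-0.1, -0.1, -0.1]
width: 0.0003
```

```bash
python3 -c "
from h import *
plan(-.08,.075,.083)
p,d=camera('top');cv2.imwrite('pics/t9.png',p[:,:,::-1]);np.save('t9.npy',d)
p,d=camera('scene');cv2.imwrite('pics/s9.png',cv2.resize(p[70:370,100:400,::-1],None,fx=2,fy=2))
"
```

```text
t 10.5 pos [0.4155 0.3557 0.262 ] bin [-0.1798  0.1281] F [-0.09 -0.11 -0.1 ] w 0.0003 q [ 0.49  0.07  1.6  -0.    1.47  0.57]
shift units [0.1983 0.1054 0.359 ] turn units [-0.0004 -0.0062 -0.0056]
```

View pics/t9.png

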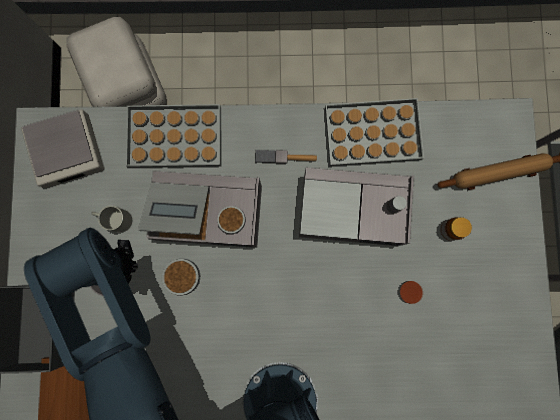

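View pics/s9.png

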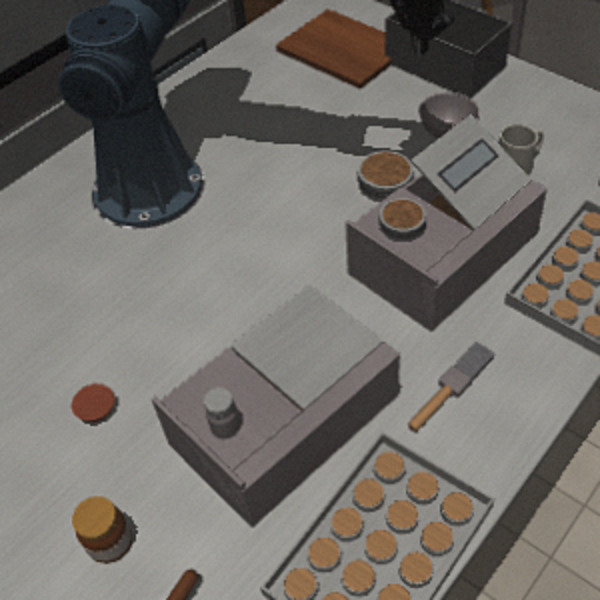

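The lid stands ajar (front edge at top-view row ~232), the tins are on the ledge at (231,219), and the plain bin is shut. I wait one second, then check the lid angle and the tins in numbers.

Emit:
play_rows(series=[{"dx":0,"dy":0,"dz":0,"ax":0,"ay":0,"az":0,"hand":1},{"dx":0,"dy":0,"dz":0,"ax":0,"ay":0,"az":0,"hand":1},{"dx":0,"dy":0,"dz":0,"ax":0,"ay":0,"az":0,"hand":1},{"dx":0,"dy":0,"dz":0,"ax":0,"ay":0,"az":0,"hand":1},{"dx":0,"dy":0,"dz":0,"ax":0,"ay":0,"az":0,"hand":1},{"dx":0,"dy":0,"dz":0,"ax":0,"ay":0,"az":0,"hand":1}])

```text
time: 11.35
eef_pos: [0.4217, 0.3543, 0.2625]
eef_rot: [0.999, -0.043, 0.004, -0.0]
force: [-0.2, -0.5, 0.7]
width: 0.0001
```

```bash
python3 -c "
from h import *
C=cam('top');p,d=camera('top')
pts=[(190,195),(190,225),(231,215),(231,223),(226,219),(236,219),(330,185),(330,230),(398,204)]
P=bydepth(C,pts,d)
for a,b in zip(pts,P): print(a,w2b(b).round(3),b[2].round(3))
e=P[1]-P[0];print('angle',np.arctan2(e[2],np.linalg.norm(e[:2])))
hsv=cv2.cvtColor(p,cv2.COLOR_RGB2HSV);m=((hsv[...,0]<22)&(hsv[...,1]>110)&(hsv[...,2]>50)).astype(np.uint8);m[:,:210]=0;m[:,250:]=0;m[:200]=0;m[240:]=0
M=cv2.moments(m,True);print(w2b(onplane(C,[(M['m10']/M['m00'],M['m01']/M['m00'])],.149)[0]))
p0=cv2.imread('pics/top0.png')[:,:,::-1];D=np.abs(p.astype(int)-p0).sum(2)>90;D=cv2.morphologyEx(D.astype(np.uint8),cv2.MORPH_OPEN,np.ones((3,3)))
n,_,st,_=cv2.connectedComponentsWithStats(D);print(st[1:][st[1:,4]>15])
"
```

```text
(190, 195) [0.032 0.038] 0.136
(190, 225) [-0.06   0.021] 0.179
(231, 215) [-0.022 -0.088] 0.151
(231, 223) [-0.045 -0.09 ] 0.151
(226, 219) [-0.034 -0.075] 0.153
(236, 219) [-0.032 -0.103] 0.149
(330, 185) [ 0.089 -0.373] 0.122
(330, 230) [-0.046 -0.379] 0.12
(398, 204) [ 0.032 -0.559] 0.192
angle 0.42889993528950326
[-0.03325188 -0.08744237]
[[  149   202    10    14    56]
 [  155   205    21    10   151]
 [  181   204     9     4    33]
 [  194   205     4     4    16]
 [  218   208    25    23   405]
 [  147   211    60    29   462]
 [  154   217    21    10   174]
 [   25   225   215   195 12048]
 [   45   289     7    12    63]
 [   73   302    18    36   313]
 [   53   317    29    65   727]
 [   19   348    32    15   388]
 [    0   369    75    51  2472]
 [  101   371     9    29   154]
 [  254   371    11    16    72]
 [  269   371     7     5    29]
 [  108   403    21    17   231]
 [  314   407     6     9    32]]
```

The lid is at about 0.43 rad, the tins are level with their centre at bin (-0.033, -0.087), and nothing touches the robot. I hand the job in.

```bash
python3 -c "
from bench import *
print(close_job())"
```

```text
the job is handed in; nothing more can be done
None
```

The glass-strip bin is open: I slid the tins sideways onto its ledge with two half-open fingers, pressed the front of the lid with the shut fingertips, then lifted away and the lid sprang ajar. The job was handed in at about 11.4 s; it returns no verdict.

**Last checks:**
- **Lid:** it measures about 0.43 rad open (0.35 needed).
- **Tins:** they stand level, centred at about x = -0.033, y = -0.087 m in the bin's frame, with the top near z = 0.151 m, inside all the limits.
- **Plain bin and other objects:** the plain lid is flush at z ≈ 0.121 m. Compared with the first picture, I saw changes only at the glass-strip bin, the tins and around the arm. The bowl was hidden by the arm in the last top view, but it looked undisturbed in the scene view.
- **Robot:** it was clear of everything, with the wrist force close to zero. The press itself reached about 15 N at the lid's firm stop.

**One disagreement:** the real fingertips sit about 40 mm behind the reported TCP, as the wrist depth and the scene view both showed. Because of this, my first push passed above the tins without touching them. I measured the offset, corrected the height and pushed again.

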